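# Hang up the mixer's dust cover and run a flask on the press-to-run mixer

### The arm

A 6-joint arm with a two-finger parallel gripper is mounted at the origin on the work surface. World frame = base frame: x ahead of the robot, y to its left, z up, the work surface at z = 0. Lengths are in m, angles in degrees, forces in N, time in s.
With the tool pointing down it reaches from about 0.4 to 0.825 m from the base axis. Payload 7 kg.
Tool frame: the origin (TCP) lies on the centre line of the jaws, within the pads' length; the fingertips stand 19 mm ahead of it and the grasp point (between the pads) is the TCP (r.tip_extent is the distance from the TCP to the fingertips, in m); z points along the fingers, y is the line along which they close (so a half turn about z gives the same grasp; the last joint's range is limited). The gripper opens to 88 mm and grips with 3 to 60 N. Pads are 19 mm wide; open, the fingers measure 130 mm over their backs; the gripper's body (78 mm by 193 mm) begins 47 mm behind the grasp point.
Start: joints at [-47.321, 20.546, 0.682, 0, -70.136, -16.507], TCP at [0.298, -0.606, 0.209] pointing down, gripper open.
Joint ranges: [-176.03, 176.03], [-82.01, 121.73], [-58.28, 71.71], [-173.87, 95.51], [-174.79, -0.11], [-173.66, 173.66]. Speed limits (degrees/s): [136.94, 136.94, 172.46, 180, 180, 180].

### API

Orientations are given as [roll, pitch, yaw] about the fixed x, y, z axes, in that order (R = Rz(yaw) Ry(pitch) Rx(roll)).
In Python, from plant import r gives the robot as it stands. The module is installed in compiled form; this text tells all that it offers.
- The arm moves only by the tool jog_arm, never from a script. Its argument "deltas" is a list that holds one entry, the list of rows, each a list of 5 numbers: the opening, from -1 (shut) to 1 (fully open), then the shift along the world's x, y, z in cm, then the turn about the world's z in rad. In form: [[[claw, dx, dy, dz, turn], ...]]. A call has 1 to 8 rows; each row shifts and turns the commanded pose from where the row before left it; what a row does not reach is not made up. A row lasts 1/8 s, in which the tool goes at most 62.5 mm and 10.7 degrees, less where a joint would pass 70% of its speed; a pose out of reach is approached as far as the arm can. A call with a gripper value outside its range is refused whole. The fingers move at their own pace and stop on an object; "force" is the grip in N (left out, the last holds). Time passes only in rows, so rows that do not move let the fingers close. It gives the time, the measured TCP pose, the force, the opening and the grip force at its end, in the units of the state.
- r.get_state(): the state, without advancing time (a new reading comes with each control period).
- r.capture(name): name is "scene" or "side" or "wrist"; returns the picture (420x560x3 uint8, blue, green, red); there is no depth.
- r.camera_info(name): a dict with "fx", "fy", "cx", "cy" (pixels), "view" (4x4, takes a point from world to camera coordinates). Camera axes: x right, y up, looking along -z (the intrinsics and any distortion apply to the point x, -y, -z); pixel columns grow to the right and rows downward; lengths in m; the calibration is good to about 2 mm. The wrist camera is an equidistant fisheye: a pixel r from the principal point sees the ray r / f radians off the axis. A picture is of the moment at which its call begins: read the wrist's pose just before it. camera_info takes no time and is no camera call; for the wrist camera it gives the pose at the moment of the call.
- r.close_job(): hands the job in; it is judged then, once.
The state is a dict: "time_s": time; "joints": joint angles; "qd": joint speeds; "joint_torque": joint torques, N m; "tcp_pos": TCP position; "eef_rot": TCP orientation; "contact_force": force on the tool from outside, world axes, zero at the start; "moment": the same for the moment, N m; "gripper_width": finger opening in m; "gripper_force": force on a finger pad.
Only numpy, scipy, OpenCV 4.12 (cv2) and the standard library are available. Lean on these libraries where they do the work, as an engineer would, in place of code of your own. Each camera call takes 0.05 s, during which the arm holds its last target. There are 200 camera calls.

### The job

Take the metal dust cover off the mixer's sprung ring and hang it by its eye on the peg of the stand, letting go of it there. Then lift the round flask out of its cork ring, set it upright in the mixer's sprung ring and press it down as far as the ring goes so that the mixer would run, and finish still holding the flask pressed down: do not let go. Leave the other glassware, bottle and jar standing where they are.

Things in the scene. Friction and masses are not known exactly. Their poses are not given: they have to be found in the camera images.
- mixer: White and grey box-shaped laboratory mixer, 130 x 130 x 70 mm high, fixed to the bench. Origin: centre of its underside, z up; the sprung ring stands over its centre, on this axis. Small black knob and display on its -x face.
- ring_top (a point): Centre of the top face of the mixer's steel ring cradle: outer diameter 68 mm, hole 50 mm, 14 mm thick, top face 115 mm above the bench when free, carried on a coil spring over the mixer. Moves down with the ring.
- cradle (a joint): How far the ring is pressed down, in m: 0 free (top, where it stays under the cover's or flask's own weight), 0.014 at the lower stop (fully down). Preloaded spring: about 5 N to start, about 12 N at the stop.
- cover: Aluminium dust cover, 90 g, lying on the ring. Disc 72 mm wide, 5 mm thick, boss 42 mm wide and 5 mm deep under it (in the ring's hole). Origin: centre of the disc's underside, z up. Upright central tab, 34 mm wide along the cover's y, 8 mm thick along x, top 80 mm above the origin; a 20 mm eye runs through it along x, centre 35 mm up. Grip the solid part, 45 to 80 mm up.
- eye (a point): Centre of the eye in the cover's tab, 35 mm above the cover's origin; axes as the cover's.
- stand: Dark steel peg stand, fixed. Origin on the bench under the peg, z up. Foot 110 x 90 x 12 mm; upright 30 mm wide at its +x end, near face at x = 44 mm, top 148 mm. A white peg 8 mm thick runs level from it towards -x, centre line 140 mm high, to x = -40 mm; its free tip then bends up to x = -48, z = 147 mm (rounded end to x = -52, z = 151 mm).
- peg_rest (a point): Point on the peg's centre line where the eye should hang: x = -8 mm in the stand's frame, 140 mm high, 52 mm out from the upright; axes as the stand's. The hung eye's centre lies 6 mm below it.
- rest: Cork ring on the bench (fixed), 80 mm outer and 44 mm inner diameter, 20 mm high, in which the round flask stands. Origin: centre of its underside.
- flask: Stoppered round-bottomed flask of brown glass, 0.14 to 0.28 kg: ball 64 mm in diameter, straight neck 26 mm in diameter from 60 to 118 mm above the lowest point, white stopper 23 mm in diameter up to 130 mm. Origin: its lowest point, z up along the neck. At the start its origin is 11 mm above the bench; in the ring cradle its origin lies 12 mm below the ring's top face.
- conical: Bystander: conical flask of brown glass, 68 mm wide at the foot, 100 mm high. Origin: centre of its underside.
- beaker: Bystander: clear glass beaker with a flat cover, 68 mm wide, 80 mm high. Origin: centre of its underside.
- bottle: Bystander: brown bottle, 60 mm wide, 130 mm high. Origin: centre of its underside.
- jar: Bystander: white jar, 68 mm wide, 90 mm high. Origin: centre of its underside.

How it is judged:
By the outcome, as a careful person would: the job done as asked, in the order asked, and still so for the second after the job is handed in, while the arm keeps its last pose, push and grip.
It also fails if it takes over 58 s, if anything falls off the work surface, if the arm or the gripper's body presses on something with over 40 N, if the wrist force passes 120 N, or if a joint passes its speed limit or range.

## Working session

There is one attempt and no reset: what is moved stays moved. The work goes in short steps, Python scripts to look and compute and a tool call to move; the robot and the scene stay as the last step left them, time stands still between calls to the robot, and variables do not carry over. Pictures are saved under pics/ and viewed, at most 10 in all, crops included, and the job is handed in when it is done.

Besides the shell and the picture viewer there is one more tool, called after "Call:" as a command line: name --argument value ..., lists and objects as JSON in quotes. jog_arm: Moves the arm, as the interface text tells. Its arguments: {"type":"object","properties":{"deltas":{"type":"array"},"force":{"type":"number"}},"required":["deltas"]}

```bash
mkdir -p pics
cat > h.py <<'E'
import numpy as np, cv2
from plant import r
def ray(name,u,v,info=None):
    i=info or r.camera_info(name); V=np.array(i["view"]); 
    x=(u-i["cx"])/i["fx"]; y=(v-i["cy"])/i["fy"]
    if name=="wrist":
        t=np.hypot(x,y); s=np.sin(t)/t if t>1e-9 else 1
        d=np.array([x*s,y*s,np.cos(t)])
    else: d=np.array([x,y,1.])
    d=d*[1,-1,-1]; R=V[:3,:3]; o=-R.T@V[:3,3]
    d=R.T@d; return o,d/np.linalg.norm(d)
def onz(name,u,v,z,info=None):
    o,d=ray(name,u,v,info); return o+d*(z-o[2])/d[2]
def tri(rays):
    A=0;b=0
    for o,d in rays:
        P=np.eye(3)-np.outer(d,d);A=A+P;b=b+P@o
    p=np.linalg.solve(A,b); return p,[np.linalg.norm((np.eye(3)-np.outer(d,d))@(p-o)) for o,d in rays]
def proj(name,p,info=None):
    i=info or r.camera_info(name); c=(np.array(i["view"])@np.append(p,1))[:3]*[1,-1,-1]
    if name=="wrist":
        t=np.arctan2(np.hypot(c[0],c[1]),c[2]);n=np.hypot(c[0],c[1])+1e-12;x,y=c[0]/n*t,c[1]/n*t
    else: x,y=c[0]/c[2],c[1]/c[2]
    return np.array([i["cx"]+i["fx"]*x,i["cy"]+i["fy"]*y])
E
python3 - <<'E'
from h import *
for n in("scene","side"):
    cv2.imwrite(f"pics/{n}0.png",cv2.resize(r.capture(n),(784,588)))
    cv2.imwrite(f"/tmp/{n}.png",r.capture(n)); i=r.camera_info(n);print(i)
s=r.get_state();print(s)
E
```

```text
{'fx': 464.291217574103, 'fy': 464.291217574103, 'cx': 284.4030830127555, 'cy': 212.99148695385412, 'view': array([[-0.44882968,  0.89346737, -0.01637007,  0.24236177],
       [-0.75014896, -0.3667527 ,  0.55024449,  0.37122479],
       [ 0.48562173,  0.25924605,  0.83484311, -1.33910682],
       [ 0.        ,  0.        ,  0.        ,  1.        ]])}
{'fx': 531.2158466034525, 'fy': 531.2158466034525, 'cx': 281.7850508646806, 'cy': 209.1762733944246, 'view': array([[-0.94257676, -0.33376118,  0.01234976,  0.55122236],
       [ 0.17658884, -0.46663826,  0.86664013, -0.19798198],
       [-0.28348796,  0.81905568,  0.49878089, -1.03043795],
       [ 0.        ,  0.        ,  0.        ,  1.        ]])}
{'time_s': 0.2, 'joints': array([-4.73221089e+01,  2.05757160e+01,  6.53716205e-01, -9.45960834e-03,
       -7.01333196e+01, -1.65073279e+01]), 'qd': array([ 0.1142412 , -0.15299829,  0.23718774,  0.07731561, -0.01592035,
       -0.01318295]), 'joint_torque': array([ 1.11895774e-04, -5.82555413e+01,  2.92984736e+01,  6.99272051e+00,
        8.27752403e-03, -1.38728683e-04]), 'tcp_pos': array([ 0.29755202, -0.6055558 ,  0.20858517]), 'eef_rot': array([ 1.79944434e+02, -7.19142682e-03, -1.53832652e+02]), 'contact_force': array([ 0.94117716,  1.14081898, -0.50558917]), 'moment': array([0.01312339, 0.02432173, 0.0054414 ]), 'gripper_force': 0.0, 'gripper_width': 0.0877176157449943}
```

View pics/scene0.png

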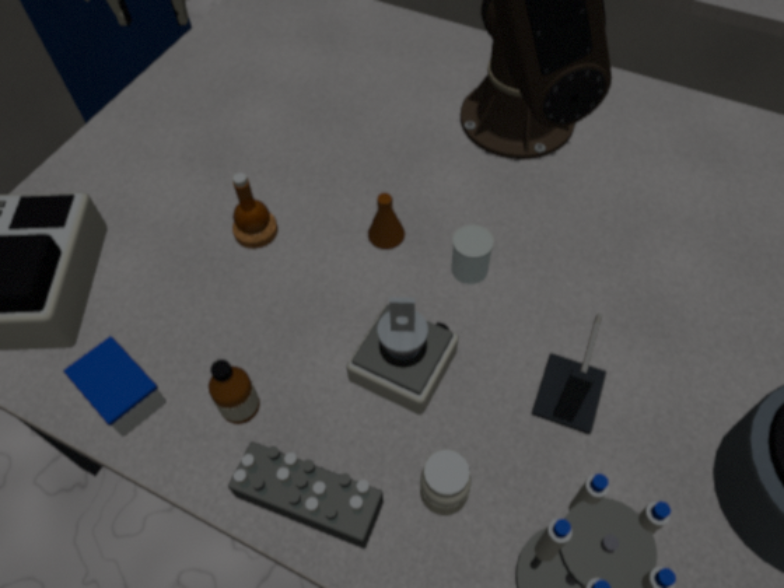

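View pics/side0.png

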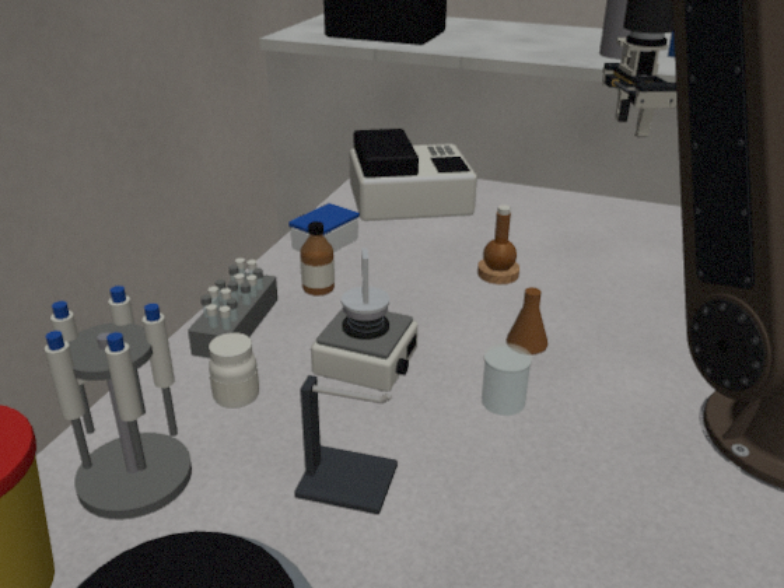

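The scene view shows the flask's stopper at about (240,178), the cover tab at (402,317), and the peg running from (585,370) to its tip at (598,317). In the side view the stopper is at (504,209), the tab top at (365,252) and the peg tip at (388,397). Both are in 1.4x pixels. Next I'll zoom in on the critical areas.

Run:
```python
from h import *
k=1/1.4
def T(n,a,b):
    p,e=tri([ray("scene",a[0]*k,a[1]*k),ray("side",b[0]*k,b[1]*k)]);print(n,p.round(4),np.round(e,4))
T("stopper",(240,177),(504,209));T("tabtop",(402,304),(365,252));T("pegtip",(598,317),(388,397));T("pegroot",(585,368),(318,388))
S=cv2.imread("/tmp/scene.png");D=cv2.imread("/tmp/side.png")
def c(I,x,y):
    o=cv2.resize(I[y:y+75,x:x+100],(400,300),interpolation=cv2.INTER_CUBIC);return cv2.convertScaleAbs(o,alpha=1.5)
cv2.imwrite("pics/z1.png",np.vstack([np.hstack([c(S,240,212),c(S,360,222)]),np.hstack([c(D,215,175),c(D,205,265)])]))
```

```text
stopper [ 0.4854 -0.3163  0.137 ] [0.0012 0.0012]
tabtop [0.6186 0.0479 0.1933] [0.0038 0.0038]
pegtip [0.4928 0.2898 0.1444] [0.0009 0.0009]
pegroot [0.5767 0.2987 0.1421] [0.0001 0.0001]
```

View pics/z1.png

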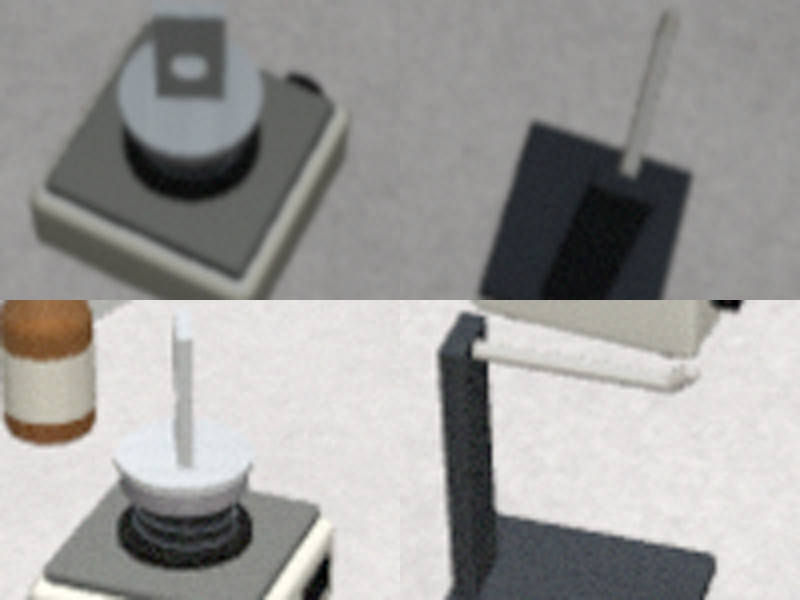

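Top left, the cover tab's top corners are at (150,17) and (226,15), its eye at (188,68) and its base at (156..222,98). Top right, the peg runs from its tip (670,12) to its root (628,172), and the near foot edge runs (533,122)–(690,175). Bottom left, the tab is seen edge-on, with its top at (183,318). Bottom right, the peg runs from root (478,348) to tip (695,375).

Run:
```python
from h import *
def px(n,w,u,v):
    x0,y0={"sm":(240,212),"sp":(360,222),"dm":(215,175),"dp":(205,265)}[w]
    return ray(n,x0+u/4,y0+v/4)
def z(n,w,u,v,h):
    o,d=px(n,w,u,v);return (o+d*(h-o[2])/d[2])
P=lambda *a:print(a[0],*[np.round(x,4) for x in a[1:]])
a,b=z("scene","sm",150,17,.195),z("scene","sm",226,15,.195);P("top",a,b,(a+b)/2,np.degrees(np.arctan2(*(b-a)[1::-1])))
a,b=z("scene","sm",156,98,.12),z("scene","sm",222,97,.12);P("base",a,b,(a+b)/2,np.degrees(np.arctan2(*(b-a)[1::-1])))
P("eye",z("scene","sm",188,68,.15))
P("discLR scene",z("scene","sm",118,95,.12),z("scene","sm",264,95,.12))
P("disc side",z("side","dm",113,165,.12),z("side","dm",253,165,.12))
P("tabtop side",z("side","dm",183,18,.195))
P("tri",*tri([px("scene","sm",188,16),px("side","dm",183,17)]))
for n,s,d in(("tip",(270,14),(293,74)),("root",(228,172),(78,48))):
    P(n,*tri([px("scene","sp",*s),px("side","dp",*d)]))
P("root140",z("scene","sp",228,172,.14),z("side","dp",78,48,.14))
P("bend140",z("side","dp",270,80,.14))
P("foot",z("scene","sp",133,122,.012),z("scene","sp",290,175,.012))
P("mixer corners z.07 scene",z("scene","sm",48,190,.07),z("scene","sm",240,275,.07),z("scene","sm",345,115,.07))
# flask masks
for n in("scene","side"):
    I=cv2.imread(f"/tmp/{n}.png");h=cv2.cvtColor(I,cv2.COLOR_BGR2HSV)
    m=((h[...,0]<20)&(h[...,1]>120)).astype(np.uint8)
    c,l,st,ce=cv2.connectedComponentsWithStats(m)
    for i in range(1,c):
        if st[i,4]>150:print(n,st[i],ce[i].round(1),onz(n,*ce[i],.05).round(3))
print(r.camera_info("wrist"))
```

```text
top [0.6293 0.0341 0.195 ] [0.6128 0.0653 0.195 ] [0.6211 0.0497 0.195 ] 117.8607
base [0.6284 0.0346 0.12  ] [0.6134 0.0638 0.12  ] [0.6209 0.0492 0.12  ] 117.1261
eye [0.622  0.0496 0.15  ]
discLR scene [0.6352 0.0168 0.12  ] [0.6032 0.0821 0.12  ]
disc side [0.6444 0.0736 0.12  ] [0.577  0.0482 0.12  ]
tabtop side [0.6172 0.043  0.195 ]
tri [0.6182 0.0475 0.1953] [0.0032 0.0032]
tip [0.4909 0.2898 0.145 ] [0.0009 0.0009]
root [0.5814 0.2988 0.1413] [0.0002 0.0002]
root140 [0.5804 0.2987 0.14  ] [0.5822 0.2974 0.14  ]
bend140 [0.5001 0.2896 0.14  ]
foot [0.4986 0.2478 0.012 ] [0.4922 0.3344 0.012 ]
mixer corners z.07 scene [ 0.676  -0.0049  0.07  ] [0.6754 0.1041 0.07  ] [0.5683 0.1139 0.07  ]
scene [167 131  31  46 901] [180.2 157.4] [ 0.499 -0.304  0.05 ]
scene [264 138  24  39 600] [275.3 160.7] [ 0.407 -0.091  0.05 ]
scene [150 262  29  29 584] [164.5 277.3] [ 0.783 -0.153  0.05 ]
side [346 153  23  41 576] [357.3 176.8] [ 0.489 -0.331  0.05 ]
side [215 167  23  23 377] [226.1 179.1] [ 0.809 -0.195  0.05 ]
side [363 206  28  47 757] [378.1 231.8] [ 0.386 -0.078  0.05 ]
side [   0  289   26   67 1174] [ 10.1 319.2] [0.932 0.429 0.05 ]
{'fx': 325.19226210127806, 'fy': 325.19226210127806, 'cx': 275.04369461234995, 'cy': 208.50416434684615, 'view': array([[-0.43967876,  0.89815309,  0.001899  ,  0.67364368],
       [-0.86926066, -0.42500097, -0.25250758,  0.0308629 ],
       [-0.22598339, -0.11267295,  0.96759305, -0.39001408],
       [ 0.        ,  0.        ,  0.        ,  1.        ]])}
```

Call:
jog_arm --deltas '[[[1,1.5,4,1,0.133],[1,2.5,5,1,0.133],[1,2.7,5.5,1,0.133],[1,2.7,5.5,1,0.133],[1,2.7,5.5,1,0.133],[1,2.7,5.5,1,0.133],[1,2.7,5.5,1,0.133],[1,2.7,5.5,0,0.133]]]' --force 30

```text
time_s: 1.2
tcp_pos: [0.5006, -0.1839, 0.2803]
eef_rot: [-179.9, -0.0, -92.6]
contact_force: [1.3, -0.9, 0.5]
gripper_width: 0.0877
gripper_force: 0.0
```

Call:
jog_arm --deltas '[[[1,2.7,5.5,0,0.133],[1,2.7,5.5,0,0.133],[1,2.7,5.5,0,0.133],[1,2.5,4,0,0.133],[1,1.0,2.4,0,0],[1,0,0,0,0],[1,0,0,0,0]]]'

```text
time_s: 2.08
tcp_pos: [0.6153, 0.0426, 0.2792]
eef_rot: [180.0, -0.0, -62.5]
contact_force: [-0.5, 0.4, -0.3]
gripper_width: 0.0878
gripper_force: 0.0
```

Run:
```python
from h import *
i=r.camera_info("wrist");print(r.get_state()["joints"].round(1)); I=r.capture("wrist")
cv2.imwrite("/tmp/w1.png",I);cv2.imwrite("pics/w1.png",cv2.resize(cv2.convertScaleAbs(I,alpha=1.4),(784,588)))
import pickle;pickle.dump(i,open("/tmp/w1.pkl","wb"))
print(proj("wrist",[.62,.0485,.195])*1.4,-np.array(i["view"])[:3,:3].T@np.array(i["view"])[:3,3])
```

```text
[ 22.1  13.1  -0.7   0.  -76.3   5.5]
[370.05255569 295.72557083] [ 0.64470417 -0.01774112  0.454443  ]
```

View pics/w1.png

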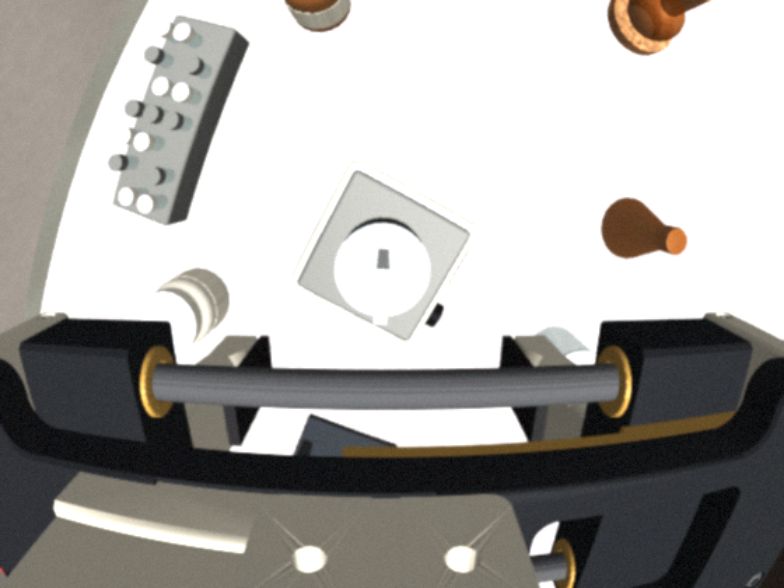

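The wrist view shows the disc centred near (382,270) with a radius of about 49, and the tab below its middle. The tab top looks close to (380,318).

Run:
```python
from h import *
import pickle
i=pickle.load(open("/tmp/w1.pkl","rb"));I=cv2.imread("/tmp/w1.png")
for px in((382,270),(333,270),(431,270),(382,222)):
    print(px,onz("wrist",px[0]/1.4,px[1]/1.4,.12,i).round(4))
for p in((.62,.0485,.195),(.62,.0485,.12),(.62,.0485,.15)):print(p,(proj("wrist",p,i)*1.4).round(0))
# mixer top corners (z .07)
for px in((357,170),(470,235),(406,340),(298,281)):print(px,onz("wrist",px[0]/1.4,px[1]/1.4,.07,i).round(4))
c=cv2.resize(I[145:250,200:350],(795,556),interpolation=cv2.INTER_CUBIC);cv2.imwrite("pics/w1z.png",cv2.convertScaleAbs(c,alpha=1.0))
```

```text
(382, 270) [0.614 0.046 0.12 ]
(333, 270) [0.6468 0.0629 0.12  ]
(431, 270) [0.5812 0.0289 0.12  ]
(382, 222) [0.6306 0.0139 0.12  ]
(0.62, 0.0485, 0.195) [370. 295.]
(0.62, 0.0485, 0.12) [373. 269.]
(0.62, 0.0485, 0.15) [372. 278.]
(357, 170) [ 0.6674 -0.011   0.07  ]
(470, 235) [ 0.5565 -0.0069  0.07  ]
(406, 340) [0.5606 0.1027 0.07  ]
(298, 281) [0.6704 0.0981 0.07  ]
```

View pics/w1z.png

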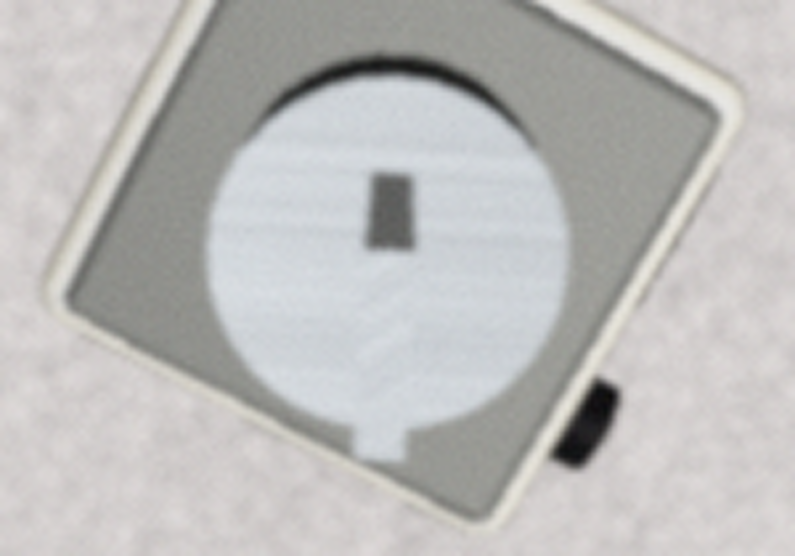

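This close-up shows the disc centred at (388,253). The tab's top face runs from its near end (366–415, 248) to its far end (353–407, 460).

Run:
```python
from h import *
import pickle
i=pickle.load(open("/tmp/w1.pkl","rb"))
f=lambda u,v,z:onz("wrist",200+u/5.3,145+v/5.3,z,i)
print("disc",f(388,253,.12),f(206,253,.12),f(570,253,.12),f(388,75,.12),f(388,432,.12))
a,b=f(390.5,248,.195),f(380,460,.195)
print(a,b,(a+b)/2,np.linalg.norm(a-b),np.degrees(np.arctan2(*(b-a)[1::-1])))
print("base",f(393,173,.12),"mixcorners",f(722,110,.07),f(488,520,.07),f(66,305,.07))
```

```text
disc [0.61369967 0.04569857 0.12      ] [0.6458887  0.06233418 0.12      ] [0.58160276 0.02896834 0.12      ] [0.62999897 0.01423701 0.12      ] [0.59658537 0.07876418 0.12      ]
[0.62067281 0.03059728 0.195     ] [0.6063547  0.06186354 0.195     ] [0.61351376 0.04623041 0.195     ] 0.03438876179325296 114.60500576317642
base [0.62021897 0.03097725 0.12      ] mixcorners [ 0.55723718 -0.00940222  0.07      ] [0.55808593 0.10183373 0.07      ] [0.66992614 0.10042269 0.07      ]
```

Call:
jog_arm --deltas '[[[1,-0.17,0.34,-1,-0.05],[0.4,0,0,-2.5,0],[0.0,0,0,-3,0],[-0.3,0,0,-2.1,0],[-0.5,0,0,-1,0],[-0.5,0,0,0,0],[-0.5,0,0,0,0]]]' --force 25

```text
time_s: 3.0
tcp_pos: [0.6146, 0.0464, 0.1844]
eef_rot: [-179.9, -0.0, -65.3]
contact_force: [-0.1, 0.0, -0.7]
gripper_width: 0.0333
gripper_force: 0.0
```

Call:
jog_arm --deltas '[[[-1,0,0,0,0],[-1,0,0,0,0],[-1,0,0,0,0],[-1,0,0,0,0]]]'

```text
time_s: 3.5
tcp_pos: [0.614, 0.0467, 0.1832]
eef_rot: [-180.0, -0.0, -65.2]
contact_force: [0.3, 0.8, 0.1]
gripper_width: 0.0006
gripper_force: 0.0
```

The gripper closed on nothing, so I'll look.

Run:
```python
from h import *
i=r.camera_info("wrist");I=r.capture("wrist");D=r.capture("side");S=r.capture("scene")
cv2.imwrite("/tmp/w2.png",I)
a=cv2.resize(I[100:325,150:450],(400,300));b=cv2.resize(D[150:250,210:343],(400,300),interpolation=cv2.INTER_CUBIC)
c=cv2.resize(S[180:280,220:353],(400,300),interpolation=cv2.INTER_CUBIC)
s=r.get_state();print(s["gripper_width"],s["gripper_force"],s["tcp_pos"],proj("scene",s["tcp_pos"]),proj("side",s["tcp_pos"]),proj("wrist",s["tcp_pos"],i))
d=cv2.resize(I,(400,300))
cv2.imwrite("pics/m.png",np.vstack([np.hstack([a,b]),np.hstack([c,d])]))
```

```text
0.00031062528227545613 0.0 [0.61398513 0.04663186 0.18314117] [287.29339147 216.00499193] [261.61878156 185.75323785] [271.91579395 244.09181701]
```

View pics/m.png

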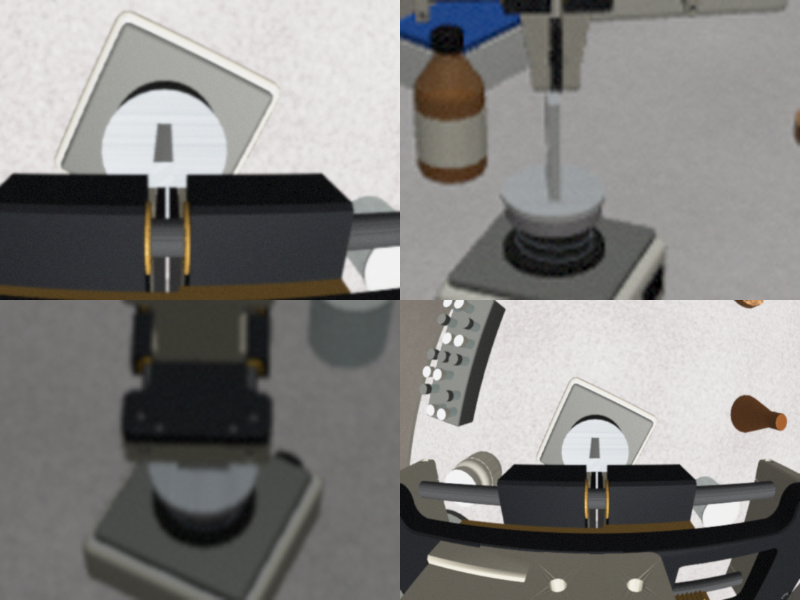

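In the side crop the fingertips end at about (550,90), level with the tab's top, so the fingers look higher or further back than I assumed. I'll check by triangulation.

Run:
```python
from h import *
print(r.tip_extent, r.get_state()["joints"], r.get_state()["eef_rot"])
p,e=tri([ray("scene",220+205/3,180+168/3),ray("side",260,180)]);print(p,e)
for z in (.183,.164,.197): print(z,proj("side",[.614,.0466,z]),proj("scene",[.614,.0466,z]),proj("wrist",[.614,.0466,z]))
# tab in wrist now
for u,v in ((165,124),(165,162)):
  print(onz("wrist",150+u*.75,100+v*.75,.12),onz("wrist",150+u*.75,100+v*.75,.195))
I=cv2.imread("/tmp/w2.png");c=cv2.resize(I[170:275,200:350],(795,556),interpolation=cv2.INTER_CUBIC);cv2.imwrite("pics/w2z.png",cv2.convertScaleAbs(c,alpha=1.2,beta=15))
```

```text
0.019 [ 2.24926086e+01  1.60333777e+01 -9.30697183e+00  6.78953446e-04
 -6.46648699e+01  2.26049612e+00] [ 1.79994760e+02 -4.07278847e-04 -6.52466047e+01]
[0.63291098 0.05384784 0.1830585 ] [np.float64(0.020638002986520326), np.float64(0.020638002986520347)]
0.183 [261.61813746 185.8072425 ] [287.27560117 216.04546952] [271.86773595 244.0262377 ]
0.164 [261.67942765 194.07675881] [287.38642166 221.43322873] [272.13696846 233.28324229]
0.197 [261.5722803  179.62001204] [287.1913414  211.94901223] [271.63570587 253.33860063]
[0.62015173 0.03109377 0.12      ] [0.62652896 0.01653427 0.195     ]
[0.61086214 0.05137342 0.12      ] [0.62016145 0.03043486 0.195     ]
```

View pics/w2z.png

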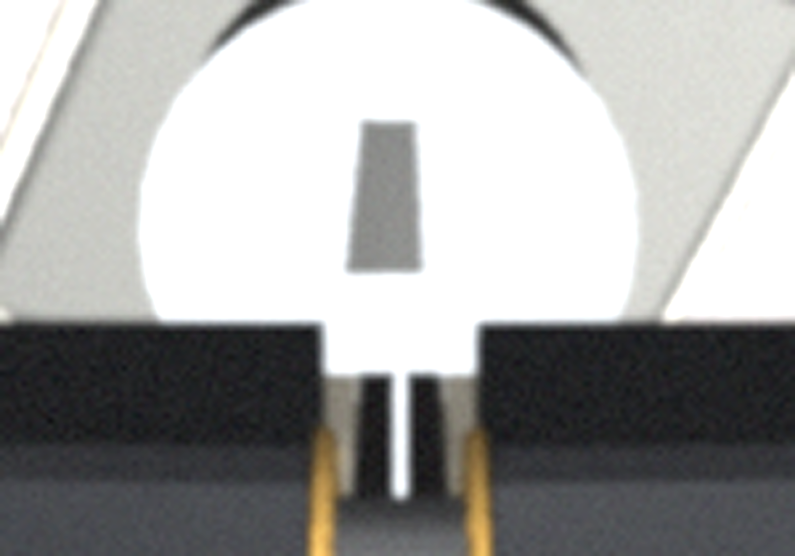

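The pads have closed above the tab: in the side view the tips sit at z≈0.196, not the 0.164 I expected. I'll open, go lower while watching the force, and check from the side.

Call:
jog_arm --deltas '[[[-0.3,0,0,0.5,0],[-0.3,0,0,0,0],[-0.3,0,0,-0.8,0],[-0.3,0,0,-0.8,0],[-0.3,0,0,-0.5,0],[-0.3,0,0,0,0]]]'

```text
time_s: 4.4
tcp_pos: [0.6137, 0.0465, 0.1664]
eef_rot: [179.9, 0.0, -65.2]
contact_force: [0.4, 0.0, 0.6]
gripper_width: 0.0306
gripper_force: 0.0
```

Run:
```python
from h import *
D=r.capture("side");I=r.capture("wrist");s=r.get_state();print(s["tcp_pos"],s["contact_force"],s["gripper_width"])
b=cv2.resize(D[140:240,210:343],(400,300),interpolation=cv2.INTER_CUBIC);a=cv2.resize(I[170:275,205:345],(400,300))
cv2.imwrite("pics/m2.png",np.hstack([b,a]))
```

```text
[0.61406871 0.04659591 0.1671262 ] [-0.27546879  0.64488631  0.66167598] 0.030696169051759654
```

View pics/m2.png

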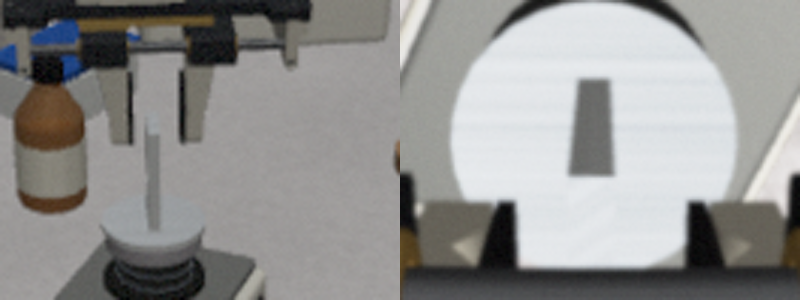

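Tips at left crop (120–190,143) and tab top at (150,118), so the tips are only about 20 mm below the tab's top. I'll compute the tip depth from the wrist view using the known opening.

Run:
```python
from h import *
s=r.get_state()
o,d1=ray("wrist",205+115*.35,170+205*.35);_,d2=ray("wrist",205+288*.35,170+205*.35)
w=s["gripper_width"]; t=w/np.linalg.norm(d1-d2)
m=o+t*(d1+d2)/2;print("tip mid front",m,"cam",o,"tcp",s["tcp_pos"])
# side rays to tips, inner edges
a=ray("side",210+132/3,140+143/3);b=ray("side",210+182/3,140+143/3)
p,e=tri([a,(o,d1)]);q,f=tri([b,(o,d2)]);print(p,e[0],q,f[0]);p,e=tri([b,(o,d1)]);q,f=tri([a,(o,d2)]);print(p,e[0],q,f[0])
```

```text
tip mid front [0.61611421 0.03723041 0.18828485] cam [ 0.64052228 -0.01520677  0.3424636 ] tcp [0.61406871 0.04659591 0.1671262 ]
[0.62963084 0.04823147 0.17661555] 0.00038934694378322214 [0.59898425 0.0345769  0.17566995] 4.301240959762479e-05
[0.61378734 0.04196251 0.17781086] 0.01652994935183401 [0.61511167 0.04061334 0.17793628] 0.01681699267981067
```

By triangulation the fingertips are really about 9 mm above the reported TCP, so the tool sits roughly 28 mm higher than its spec says. Sideways alignment is good. I'll lower about 12 mm and close.

Call:
jog_arm --deltas '[[[-0.3,0,0,-0.7,0],[-0.3,0,0,-0.5,0],[-1,0,0,0,0],[-1,0,0,0,0],[-1,0,0,0,0],[-1,0,0,0,0]]]' --force 25

```text
time_s: 5.25
tcp_pos: [0.6141, 0.0467, 0.1553]
eef_rot: [-180.0, -0.0, -65.2]
contact_force: [0.8, -0.3, -0.7]
gripper_width: 0.0078
gripper_force: 25.0
```

Call:
jog_arm --deltas '[[[-1,0,0,1,0],[-1,0,0,3,0],[-1,0,0,4,-0.04],[-1,-1,3,4,-0.06],[-1,-1.2,5,3,-0.06],[-1,-1.2,5,2.5,-0.06],[-1,-1.2,5,0,-0.06],[-1,-1.2,5,0,-0.06]]]'

```text
time_s: 6.25
tcp_pos: [0.5554, 0.2781, 0.3315]
eef_rot: [-179.9, 0.1, -84.8]
contact_force: [-0.3, 0.1, -0.8]
gripper_width: 0.008
gripper_force: 25.0
```

Call:
jog_arm --deltas '[[[-1,-1.2,5,0,0],[-1,-1.2,3.5,0,0],[-1,-0.2,1.3,0,0],[-1,0,0,0,0],[-1,0,0,0,0]]]'

```text
time_s: 6.88
tcp_pos: [0.5303, 0.3737, 0.3305]
eef_rot: [-180.0, -0.0, -84.8]
contact_force: [1.1, -0.1, -0.2]
gripper_width: 0.0078
gripper_force: 25.0
```

Run:
```python
from h import *
import pickle
i=r.camera_info("wrist");I=r.capture("wrist");s=r.get_state();print(s["tcp_pos"],s["eef_rot"],s["gripper_width"])
pickle.dump(i,open("/tmp/w3.pkl","wb"));cv2.imwrite("/tmp/w3.png",I)
cv2.imwrite("pics/w3.png",cv2.resize(I,(784,588),interpolation=cv2.INTER_CUBIC))
print(proj("wrist",[.5294,.2936,.14],i)*1.4)
```

```text
[0.5304322  0.37352968 0.33054853] [-1.79982854e+02  2.88035814e-03 -8.47906406e+01] 0.007519239988807511
[392.72703626 160.55346079]
```

View pics/w3.png

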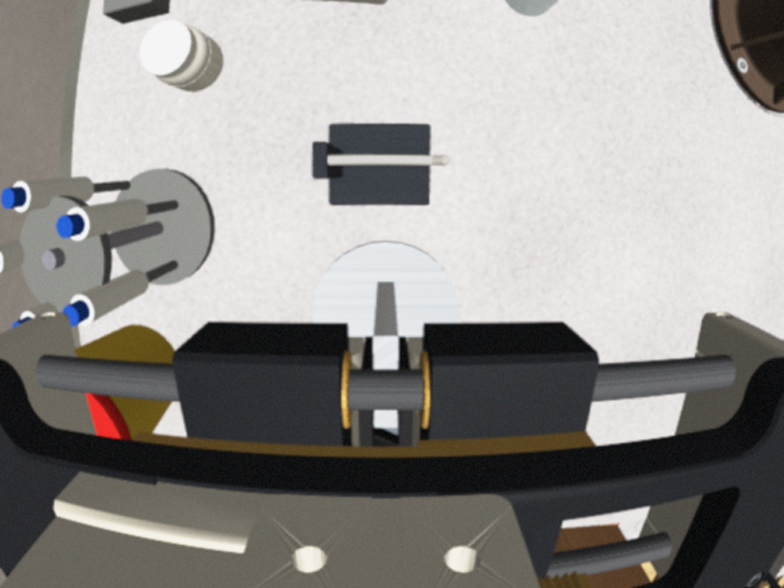

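The wrist view is clear: the peg runs from its root (327,159) to its tip (449,160), and the foot corners are (330,125), (430,125), (429,204) and (330,204). The held cover is level.

Run:
```python
from h import *
import pickle
i=pickle.load(open("/tmp/w3.pkl","rb"))
f=lambda u,v,z:onz("wrist",u/1.4,v/1.4,z,i)
a,b=f(327.5,159,.14),f(432,159.7,.14);t=f(449,160,.149);print(a,b,t)
d=a-b;yaw=np.arctan2(d[1],d[0]);print("yaw",np.degrees(yaw),"len tip",np.linalg.norm((a-t)[:2]))
c=[f(u,v,.012) for u,v in((330,125),(430,125),(429.5,204),(330,204))];print("footc",sum(c)/4,[np.linalg.norm(c[k]-c[k-1]).round(4) for k in range(4)],np.degrees(np.arctan2(*(c[0]-c[1])[1::-1])),np.degrees(np.arctan2(*(c[3]-c[2])[1::-1])))
s=r.get_state()
for yw in (yaw,):
    u=np.array([np.cos(yw),np.sin(yw),0]);rest=a-52*u/1000;print("rest",rest)
    # disc in hand
e=f(386,240,.29);print("disc near edge",e)
x1,x2=f(313,305,.29),f(461,305,.29);print(x1,x2)
```

```text
[0.58129027 0.29646173 0.14      ] [0.49835987 0.28975199 0.14      ] [0.48597066 0.28887739 0.149     ]
yaw 4.625618038839079 len tip 0.09562086757345636
footc [0.54106344 0.2941739  0.012     ] [np.float64(0.0864), np.float64(0.1071), np.float64(0.0862), np.float64(0.1079)] 4.9899682662037 5.056894078191499
rest [0.52945964 0.29226821 0.14      ]
disc near edge [0.531226 0.336651 0.29    ]
[0.56451616 0.37215797 0.29      ] [0.49105807 0.36555785 0.29      ]
```

Call:
jog_arm --deltas '[[[-1,-3,-3,0,0],[-1,-3.5,-3.3,0,0],[-1,-2.74,-2.58,-2,0],[-1,0,0,-4,0],[-1,0,0,-4,0],[-1,0,0,-4,0],[-1,0,0,-3,0],[-1,0,0,-1.1,0]]]'

```text
time_s: 7.92
tcp_pos: [0.4374, 0.2843, 0.148]
eef_rot: [179.9, -0.1, -84.8]
contact_force: [-0.4, -0.5, -0.3]
gripper_width: 0.0077
gripper_force: 25.0
```

Call:
jog_arm --deltas '[[[-1,0,0,0,0],[-1,0,0,0,0]]]'

```text
time_s: 8.18
tcp_pos: [0.4384, 0.2863, 0.1506]
eef_rot: [-179.9, 0.1, -84.7]
contact_force: [0.9, 0.5, -1.2]
gripper_width: 0.0082
gripper_force: 25.0
```

Call:
jog_arm --deltas '[[[-1,1.1,0,0,0],[-1,1.1,0.1,0,0],[-1,1.1,0.1,0,0],[-1,1.1,0.1,0,0],[-1,1.1,0.1,0,0],[-1,0.5,0.05,0,0],[-1,0,0,0,0]]]'

```text
time_s: 9.05
tcp_pos: [0.4978, 0.2902, 0.1489]
eef_rot: [180.0, -0.0, -84.8]
contact_force: [-0.1, 0.7, 0.0]
gripper_width: 0.0079
gripper_force: 25.0
```

Call:
jog_arm --deltas '[[[-1,1.0,0.1,-0.1,0],[-1,1.1,0.1,-0.1,0],[-1,1.1,0.08,0,0],[-1,0,0,-0.3,0],[-1,0,0,-0.3,0],[-1,0,0,-0.15,0],[-1,0,0,0,0]]]'

```text
time_s: 9.93
tcp_pos: [0.5294, 0.2931, 0.1396]
eef_rot: [180.0, -0.0, -84.7]
contact_force: [0.4, 0.1, -0.6]
gripper_width: 0.0077
gripper_force: 25.0
```

Call:
jog_arm --deltas '[[[-1,0,0,-0.1,0],[-1,0,0,0,0],[-1,0,0,-0.1,0],[-1,0,0,0,0]]]'

```text
time_s: 10.42
tcp_pos: [0.5297, 0.2933, 0.1389]
eef_rot: [-179.9, 0.0, -84.7]
contact_force: [-3.6, -1.3, 8.4]
gripper_width: 0.0079
gripper_force: 25.0
```

Call:
jog_arm --deltas '[[[-1,0,0,0.1,0],[-0.8,0,0,0,0],[-0.65,0,0,0,0],[-0.55,0,0,0,0],[-0.55,0,0,0,0]]]'

```text
time_s: 11.05
tcp_pos: [0.5296, 0.2931, 0.1385]
eef_rot: [180.0, -0.0, -84.7]
contact_force: [-0.4, -0.6, -0.3]
gripper_width: 0.0197
gripper_force: 0.0
```

Call:
jog_arm --deltas '[[[-0.55,0,0,0.5,0],[-0.55,0,0,1.5,0],[-0.55,0,0,3,0],[-0.55,0,0,5,0],[0,0,-2,4,0],[0.5,0,-3,4,0],[0.5,0,0,0,0],[0.5,0,0,0,0]]]'

```text
time_s: 12.05
tcp_pos: [0.5294, 0.243, 0.3193]
eef_rot: [-180.0, 0.1, -84.8]
contact_force: [0.0, -0.2, -0.4]
gripper_width: 0.0543
gripper_force: 0.0
```

Run:
```python
from h import *
D=r.capture("side");S=r.capture("scene")
b=cv2.resize(D[230:380,190:340],(400,400),interpolation=cv2.INTER_CUBIC);a=cv2.resize(S[200:320,350:470],(400,400),interpolation=cv2.INTER_CUBIC)
cv2.imwrite("pics/hung.png",np.hstack([b,a]))
```

```text
(no output)
```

View pics/hung.png

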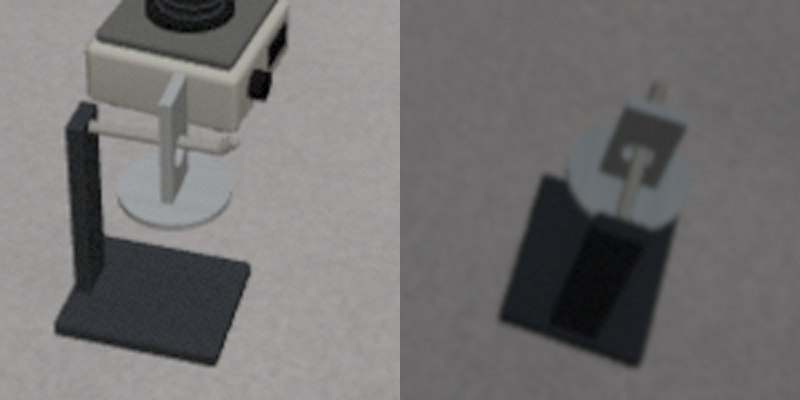

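The cover hangs correctly: left, the peg passes through the tab near (175,140), and right, through the eye at (640,155). Now the flask.

Call:
jog_arm --deltas '[[[1,-0.4,-4,0,0],[1,-0.4,-5.5,0,0],[1,-0.4,-5.6,0,0],[1,-0.5,-5.6,0,0],[1,-0.5,-5.6,0,0],[1,-0.5,-5.6,0,0],[1,-0.5,-5.6,0,0],[1,-0.5,-5.6,0,0]]]'

```text
time_s: 13.15
tcp_pos: [0.4922, -0.1892, 0.3178]
eef_rot: [179.9, 0.0, -84.7]
contact_force: [0.8, 0.4, 0.5]
gripper_width: 0.0877
gripper_force: 0.0
```

Call:
jog_arm --deltas '[[[1,-0.4,-5.6,0,0],[1,-0.3,-4.5,-1,0],[1,0,-2.6,-1,0],[1,0,0,0,0],[1,0,0,0,0]]]'

```text
time_s: 13.78
tcp_pos: [0.4856, -0.3145, 0.298]
eef_rot: [179.9, 0.0, -84.7]
contact_force: [-0.2, -0.2, 1.4]
gripper_width: 0.0874
gripper_force: 0.0
```

Run:
```python
from h import *
i=r.camera_info("wrist");I=r.capture("wrist");s=r.get_state();print(s["tcp_pos"],s["eef_rot"])
cv2.imwrite("/tmp/w4.png",I)
print("pred stopper",proj("wrist",[.483,-.316,.141],i),"ball",proj("wrist",[.483,-.316,.043],i))
h=cv2.cvtColor(I,cv2.COLOR_BGR2HSV);m=((h[...,0]<20)&(h[...,1]>90)).astype(np.uint8);m[230:]=0
c,l,st,ce=cv2.connectedComponentsWithStats(m)
for k in range(1,c):
    if st[k,4]>100:print(st[k],ce[k].round(1),onz("wrist",*ce[k],.043,i).round(3))
for v in range(110,260,6):print(v,[tuple(int(q) for q in h[v,u]) for u in (230,250,265,275,285,300,320)])
```

```text
[ 0.48585749 -0.31421828  0.29852131] [ 1.79973459e+02  7.25244564e-03 -8.46845948e+01]
pred stopper [275.56072122 189.37099582] ball [275.31231253 174.97005113]
[ 247  144   55   54 1958] [274.1 167.6] [ 0.486 -0.326  0.043]
110 [(12, 7, 196), (174, 7, 192), (6, 6, 199), (9, 9, 199), (10, 8, 196), (10, 8, 202), (6, 6, 204)]
116 [(10, 8, 191), (10, 8, 192), (0, 6, 202), (6, 7, 189), (6, 6, 201), (15, 5, 200), (0, 5, 202)]
122 [(174, 7, 191), (5, 8, 198), (10, 8, 203), (6, 7, 195), (0, 6, 199), (4, 9, 194), (174, 6, 197)]
128 [(4, 9, 197), (0, 6, 205), (12, 6, 200), (15, 5, 198), (0, 7, 196), (6, 6, 201), (5, 8, 200)]
134 [(5, 8, 196), (9, 9, 207), (5, 8, 203), (5, 8, 202), (15, 5, 202), (5, 7, 207), (6, 6, 202)]
140 [(0, 6, 200), (0, 5, 199), (5, 8, 199), (4, 9, 195), (13, 9, 203), (6, 6, 203), (0, 7, 209)]
146 [(0, 6, 201), (0, 7, 192), (14, 132, 147), (14, 132, 172), (13, 109, 161), (8, 5, 201), (15, 5, 202)]
152 [(174, 7, 193), (175, 8, 194), (14, 145, 128), (13, 187, 79), (14, 137, 143), (0, 5, 199), (0, 6, 208)]
158 [(6, 7, 195), (13, 84, 152), (11, 201, 94), (12, 179, 111), (11
[... 975 characters left out ...]
8, 5, 194)]
218 [(0, 6, 201), (10, 8, 202), (10, 7, 205), (0, 5, 205), (8, 5, 204), (6, 7, 190), (5, 8, 200)]
224 [(0, 6, 202), (0, 5, 198), (0, 6, 198), (0, 6, 210), (5, 7, 205), (0, 6, 199), (8, 5, 195)]
230 [(0, 4, 200), (0, 5, 199), (0, 8, 197), (0, 8, 201), (6, 7, 195), (5, 8, 198), (0, 5, 202)]
236 [(8, 5, 201), (9, 9, 199), (0, 6, 204), (0, 5, 204), (0, 6, 197), (6, 6, 204), (173, 5, 194)]
242 [(6, 6, 203), (5, 8, 204), (10, 8, 202), (0, 8, 199), (4, 9, 203), (10, 8, 200), (5, 8, 202)]
248 [(175, 8, 193), (10, 8, 202), (6, 6, 202), (0, 8, 197), (12, 7, 196), (13, 9, 195), (12, 7, 190)]
254 [(5, 8, 196), (0, 5, 202), (176, 9, 198), (9, 9, 206), (174, 6, 198), (15, 7, 207), (8, 5, 198)]
```

Run:
```python
from h import *
i=r.camera_info("wrist");I=cv2.imread("/tmp/w4.png");h=cv2.cvtColor(I,cv2.COLOR_BGR2HSV)
m=((h[...,2]>214)&(h[...,1]<6)).astype(np.uint8);m[:170]=0;m[202:]=0;m[:,:255]=0;m[:,300:]=0
m=cv2.morphologyEx(m,cv2.MORPH_OPEN,np.ones((3,3)))
c,l,st,ce=cv2.connectedComponentsWithStats(m)
for k in range(1,c):
    if st[k,4]>40:print("white",st[k],ce[k].round(1),onz("wrist",*ce[k],.141,i).round(4), "size",st[k,2]/325*.345)
b=((h[...,0]<20)&(h[...,1]>70)).astype(np.uint8);b[210:]=0;b[:140]=0
ys,xs=np.nonzero(b);print(xs.min(),xs.max(),ys.min(),ys.max())
for v in range(144,200,4):
    q=np.nonzero(b[v,230:320])[0]+230;print(v,q.min(),q.max()) if len(q) else 0
cx=(xs.min()+xs.max())/2
f=lambda u,v,z:onz("wrist",u,v,z,i).round(4)
print("cork top edge",f(274.5,ys.min(),.02),"L",f(xs.min(),168,.02),"R",f(xs.max(),168,.02))
print("pred cork",[proj("wrist",[.486+.04*np.cos(a),-.316+.04*np.sin(a),.02],i).round(0) for a in np.arange(0,6.3,1.57)])
```

```text
white [265 179  19  19 277] [274.1 187.9] [ 0.485  -0.3171  0.141 ] size 0.020169230769230766
247 301 144 198
144 268 280
148 260 289
152 255 294
156 251 297
160 249 299
164 248 300
168 247 301
172 247 301
176 247 301
180 248 300
184 250 298
188 253 296
192 257 292
196 263 285
cork top edge [ 0.4882 -0.3557  0.02  ] L [ 0.5236 -0.3186  0.02  ] R [ 0.448  -0.3255  0.02  ]
pred cork [array([245., 170.]), array([271., 200.]), array([302., 175.]), array([276., 144.]), array([245., 170.])]
```

Call:
jog_arm --deltas '[[[1,-0.05,-0.17,-3,0],[1,0,0,-5,0],[1,0,0,-5,0],[1,0,0,-4,0],[1,0,0,-3,0],[1,0,0,-1.5,0],[1,0,0,-0.8,0],[1,0,0,0,0]]]' --force 40

```text
time_s: 14.82
tcp_pos: [0.4856, -0.3165, 0.0761]
eef_rot: [-180.0, -0.0, -84.7]
contact_force: [0.5, 0.2, 0.2]
gripper_width: 0.0875
gripper_force: 0.0
```

Call:
jog_arm --deltas '[[[0.3,0,0,0,0],[0,0,0,0,0],[-0.2,0,0,0,0],[-0.3,0,0,0,0],[-0.5,0,0,0,0],[-1,0,0,0,0],[-1,0,0,0,0],[-1,0,0,0,0]]]'

```text
time_s: 15.82
tcp_pos: [0.4855, -0.3166, 0.0758]
eef_rot: [-180.0, -0.0, -84.7]
contact_force: [0.9, -0.2, 0.4]
gripper_width: 0.0253
gripper_force: 39.9
```

Call:
jog_arm --deltas '[[[-1,0,0,1,0],[-1,0,0,3,0],[-1,0,0,4,0],[-1,0,0,4,0],[-1,0.5,1.5,3,0],[-1,1,3,1,0],[-1,1.5,4,0,0],[-1,1.5,4,0,0]]]'

```text
time_s: 16.82
tcp_pos: [0.5299, -0.1905, 0.2363]
eef_rot: [-180.0, 0.0, -84.8]
contact_force: [1.0, 0.0, -1.9]
gripper_width: 0.0255
gripper_force: 39.9
```

Call:
jog_arm --deltas '[[[-1,1.5,4,0,0],[-1,1.5,4,0,0],[-1,1.5,4,0,0],[-1,1.4,4,0,0],[-1,1.1,3.7,0,0],[-1,0.9,2.6,0,0],[-1,0.4,1.4,0,0],[-1,0,0,0,0]]]'

```text
time_s: 17.82
tcp_pos: [0.613, 0.0458, 0.2355]
eef_rot: [180.0, -0.0, -84.7]
contact_force: [0.2, -0.8, -1.7]
gripper_width: 0.0252
gripper_force: 39.9
```

Call:
jog_arm --deltas '[[[-1,0,0,0,0],[-1,0,0,0,0]]]'

```text
time_s: 18.08
tcp_pos: [0.6129, 0.0445, 0.2358]
eef_rot: [-180.0, -0.0, -84.8]
contact_force: [-0.1, -0.4, -1.8]
gripper_width: 0.0253
gripper_force: 39.9
```

Run:
```python
from h import *
i=r.camera_info("wrist");I=r.capture("wrist");s=r.get_state();print(s["tcp_pos"],s["eef_rot"],s["gripper_width"],s["contact_force"])
cv2.imwrite("/tmp/w5.png",I)
f=lambda u,v,z:onz("wrist",u,v,z,i).round(4)
# mixer top face corners: predicted vs found by segmentation of grey top
print([proj("wrist",[.6136+a,.0458+b,.07],i).round(0) for a,b in((-.056,-.056),(.056,-.056),(.056,.056),(-.056,.056))])
h=cv2.cvtColor(I,cv2.COLOR_BGR2HSV)
for v in range(120,200,10):print(v,[int(x) for x in h[v,200:360:5,2]])
# flask brown blob
b=((h[...,0]<20)&(h[...,1]>110)).astype(np.uint8)
c,l,st,ce=cv2.connectedComponentsWithStats(b)
for k in range(1,c):
    if st[k,4]>150:print(st[k],ce[k].round(1))
t=s["tcp_pos"];print("pred ball",proj("wrist",[t[0],t[1],t[2]-.075+.011+.032],i),"neck base",proj("wrist",[t[0],t[1],t[2]-.064+.06],i))
```

```text
[0.61291834 0.04457873 0.23583938] [-1.79994806e+02 -2.85091471e-04 -8.47868486e+01] 0.025371081299342235 [-0.2819192  -0.87190214 -1.79126173]
[array([330., 143.]), array([224., 134.]), array([218., 235.]), array([318., 243.])]
120 [239, 242, 240, 241, 240, 241, 239, 239, 242, 241, 238, 242, 242, 241, 241, 241, 240, 238, 240, 241, 240, 239, 236, 239, 240, 241, 235, 239, 242, 238, 239, 241]
130 [240, 241, 240, 242, 227, 247, 249, 248, 248, 248, 247, 246, 241, 235, 223, 207, 206, 224, 227, 234, 235, 236, 238, 241, 237, 238, 241, 236, 237, 242, 238, 240]
140 [239, 238, 240, 239, 233, 150, 178, 182, 182, 184, 183, 183, 184, 187, 184, 177, 171, 154, 149, 146, 168, 207, 235, 247, 248, 248, 248, 231, 236, 235, 236, 238]
150 [239, 238, 242, 239, 240, 167, 180, 179, 177, 181, 179, 187, 185, 188, 187, 187, 192, 190, 191, 190, 191, 195, 194, 198, 196, 201, 186, 231, 239, 237, 240, 240]
160 [239, 237, 236, 237, 239, 173, 181, 180, 180, 177, 180, 179, 89, 31, 30, 31, 37, 121, 188, 191, 192, 191, 194, 195, 197, 198, 241, 216, 236, 239, 239, 239]
170 [240, 238, 241, 232, 227, 178, 178, 177, 179, 148, 68, 177, 191, 196, 190, 189, 195, 188, 154, 39, 183, 190, 192, 193, 196, 185, 249, 239, 238, 234, 236, 237]
180 [241, 238, 240, 225, 193, 176, 179, 175, 129, 187, 187, 83, 34, 39, 55, 59, 45, 36, 157, 195, 184, 179, 190, 193, 192, 161, 238, 239, 235, 239, 242, 237]
190 [233, 239, 241, 223, 152, 172, 174, 176, 189, 120, 66, 83, 90, 94, 100, 101, 99, 99, 95, 90, 95, 156, 188, 192, 194, 223, 233, 239, 241, 239, 241, 241]
[ 111    0   52   37 1441] [137.8  17.2]
[ 428   70   68   46 2112] [457.1  91.4]
[ 228  179   93   86 5914] [274.4 221.9]
[208 250  13  31 161] [213.6 261.2]
[330 250  13  32 160] [337.  262.2]
[ 124  305  329   23 2282] [303.6 318.4]
pred ball [272.035483   228.16488214] neck base [271.63966482 242.96220371]
```

Run:
```python
from h import *
i=r.camera_info("wrist");I=cv2.imread("/tmp/w5.png");h=cv2.cvtColor(I,cv2.COLOR_BGR2HSV)
z=.2355-.0755+.011+.032
print("ball",onz("wrist",274.5,225.5,z,i),"r",46.5/325*(i and .215))
for v in range(164,200,3):print(v,[int(x) for x in h[v,232:320:2,2]])
a=np.linspace(0,2*np.pi,721)
for R,zz in((.034,.115),(.025,.115)):
    p=np.array([proj("wrist",[.6136+R*np.cos(t),.0458+R*np.sin(t),zz],i) for t in a])
    print(R,"top row",p[:,1].min().round(1),[(v,[round(x,1) for x in sorted(p[np.abs(p[:,1]-v)<.5][:,0])][::max(1,len(p[np.abs(p[:,1]-v)<.5])-1)]) for v in range(167,200,3) if (np.abs(p[:,1]-v)<.5).any()])
```

```text
ball [0.61146467 0.04291638 0.203     ] r 0.03076153846153846
164 [180, 179, 178, 178, 180, 176, 180, 180, 180, 161, 110, 46, 32, 29, 46, 62, 76, 80, 93, 103, 116, 107, 95, 77, 65, 53, 44, 28, 30, 47, 115, 178, 190, 191, 191, 191, 194, 190, 193, 194, 192, 192, 193, 193]
167 [177, 177, 180, 179, 179, 179, 180, 176, 123, 46, 36, 48, 75, 118, 164, 184, 193, 190, 186, 188, 187, 188, 190, 185, 188, 181, 161, 108, 65, 38, 36, 49, 134, 186, 192, 193, 191, 193, 191, 195, 193, 194, 196, 193]
170 [175, 177, 179, 177, 179, 181, 173, 93, 32, 68, 136, 167, 182, 186, 191, 196, 198, 193, 190, 190, 188, 192, 192, 188, 195, 197, 190, 189, 176, 154, 97, 51, 39, 118, 183, 188, 191, 191, 191, 192, 197, 194, 194, 195]
173 [178, 177, 178, 180, 176, 172, 95, 47, 111, 173, 188, 186, 188, 184, 193, 194, 189, 175, 174, 167, 161, 167, 177, 186, 192, 194, 190, 188, 191, 191, 184, 163, 85, 41, 110, 179, 192, 194, 194, 190, 195, 192, 191, 193]
176 [177, 178, 178, 177, 173, 101, 87, 164, 191, 191, 188, 187, 184, 176, 142, 83, 49, 38, 30, 30, 34, 31, 31, 40, 50, 96, 165, 185, 192, 189, 189, 194, 187, 123, 52, 114, 
[... 1772 characters left out ...]
 np.float64(304.2)]), (185, [np.float64(238.5), np.float64(305.5)]), (188, [np.float64(237.5), np.float64(306.7)]), (191, [np.float64(236.7), np.float64(307.5)]), (194, [np.float64(236.1), np.float64(308.1)]), (197, [np.float64(235.9), np.float64(308.3)])]
0.025 top row 173.1 [(173, [np.float64(267.8), np.float64(276.3)]), (176, [np.float64(259.1), np.float64(285.0)]), (179, [np.float64(254.7), np.float64(289.5)]), (182, [np.float64(251.7), np.float64(292.5)]), (185, [np.float64(249.3), np.float64(294.7)]), (188, [np.float64(247.8), np.float64(296.4)]), (191, [np.float64(246.6), np.float64(297.5)]), (194, [np.float64(245.8), np.float64(298.3)]), (197, [np.float64(245.5), np.float64(298.7)])]
```

Call:
jog_arm --deltas '[[[-1,0.15,0.2,-1,0],[-1,0,0,-2,0],[-1,0,0,-2,0],[-1,0,0,-1,0],[-1,0,0,-0.4,0],[-1,0,0,-0.2,0],[-1,0,0,-0.2,0],[-1,0,0,0,0]]]' --force 50

```text
time_s: 19.12
tcp_pos: [0.6149, 0.0475, 0.1681]
eef_rot: [-179.9, 0.0, -84.7]
contact_force: [0.3, 0.0, -1.6]
gripper_width: 0.0252
gripper_force: 49.9
```

Call:
jog_arm --deltas '[[[-1,0,0,-0.1,0],[-1,0,0,-0.1,0],[-1,0,0,0,0]]]'

```text
time_s: 19.5
tcp_pos: [0.6152, 0.0474, 0.1664]
eef_rot: [-179.9, -0.0, -84.7]
contact_force: [1.3, -0.7, 3.6]
gripper_width: 0.025
gripper_force: 49.9
```

Call:
jog_arm --deltas '[[[-1,0,0,-0.1,0],[-1,0,0,-0.1,0],[-1,0,0,0,0]]]'

```text
time_s: 19.88
tcp_pos: [0.6151, 0.0474, 0.1639]
eef_rot: [-179.9, -0.0, -84.7]
contact_force: [2.9, -1.6, 4.5]
gripper_width: 0.0253
gripper_force: 49.9
```

Call:
jog_arm --deltas '[[[-1,0.07,-0.03,0,0],[-1,0,0,-0.2,0],[-1,0,0,-0.2,0],[-1,0,0,-0.2,0],[-1,0,0,0,0],[-1,0,0,0,0]]]'

```text
time_s: 20.62
tcp_pos: [0.6153, 0.0472, 0.1581]
eef_rot: [-180.0, 0.0, -84.7]
contact_force: [0.4, -0.2, 7.3]
gripper_width: 0.0255
gripper_force: 49.9
```

Call:
jog_arm --deltas '[[[-1,0,0,-0.2,0],[-1,0,0,-0.15,0],[-1,0,0,-0.1,0],[-1,0,0,0,0],[-1,0,0,0,0]]]'

```text
time_s: 21.25
tcp_pos: [0.6154, 0.0472, 0.1539]
eef_rot: [-180.0, -0.0, -84.7]
contact_force: [-0.2, -0.8, 9.0]
gripper_width: 0.0249
gripper_force: 49.9
```

Call:
jog_arm --deltas '[[[-1,0,0,-0.1,0],[-1,0,0,0,0],[-1,0,0,0,0]]]'

```text
time_s: 21.62
tcp_pos: [0.6154, 0.0472, 0.153]
eef_rot: [-180.0, -0.0, -84.7]
contact_force: [-0.5, -0.9, 9.7]
gripper_width: 0.0251
gripper_force: 49.9
```

Call:
jog_arm --deltas '[[[-1,0,0,-0.1,0],[-1,0,0,0,0],[-1,0,0,0,0]]]'

```text
time_s: 22.0
tcp_pos: [0.6156, 0.0471, 0.1527]
eef_rot: [-179.9, -0.0, -84.7]
contact_force: [-1.8, -0.3, 13.5]
gripper_width: 0.0253
gripper_force: 50.0
```

Call:
jog_arm --deltas '[[[-1,0,0,-0.05,0],[-1,0,0,0,0],[-1,0,0,0,0]]]'

```text
time_s: 22.38
tcp_pos: [0.6156, 0.0471, 0.1526]
eef_rot: [-179.9, -0.0, -84.7]
contact_force: [-2.8, -0.8, 15.4]
gripper_width: 0.0253
gripper_force: 50.0
```

Call:
jog_arm --deltas '[[[-1,0,0,-0.05,0],[-1,0,0,0,0],[-1,0,0,0,0],[-1,0,0,0,0],[-1,0,0,0,0],[-1,0,0,0,0],[-1,0,0,0,0],[-1,0,0,0,0]]]'

```text
time_s: 23.38
tcp_pos: [0.6157, 0.0471, 0.1526]
eef_rot: [-179.9, -0.0, -84.7]
contact_force: [-4.2, -0.5, 18.3]
gripper_width: 0.0251
gripper_force: 50.0
```

```bash
python3 -c "
from plant import r
print(r.close_job())"
```

```text
the job is handed in; nothing more can be done
None
```

The job is handed in: the cover hangs by its eye on the peg, released. The flask was still gripped and pressed to the ring's lower stop at a steady reading of about 18 N, but I didn't check by camera that it stands upright.

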